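Wedge the rocking stirrer level

ROBOT

A 6-joint arm with a two-finger parallel gripper is mounted at the origin on a cart in front of the work surface, level with it; the furniture and walls round the work are solid. World frame = base frame: x ahead of the robot, y to its left, z up, the work surface at z = 0. Lengths are in m, angles in rad, forces in N, time in s.
With the tool pointing down it reaches from about 0.35 to 0.775 m from the base axis. Payload 7.3 kg.
Tool frame: the origin (TCP) lies midway between the tips of the shut fingers; the grasp point (between the pads) lies 19 mm behind it; z points along the fingers, y is the direction in which the jaws open and shut (so a half turn about z gives the same grasp; the last joint's range is limited). The gripper opens to 92 mm and grips with 3 to 60 N. Pads are 19 mm wide; open, the fingers measure 130 mm over their backs; the gripper's body (75 mm by 190 mm) begins 47 mm behind the grasp point.
Start: joints at [-1.355, 0.342, 1.524, -0, 1.275, -0.146], TCP at [0.186, -0.491, 0.227] pointing down, gripper open.
Joint ranges: [-2.53, 2.53], [-0.77, 2.02], [0.04, 2.7], [-1, 4.14], [0.28, 2.66], [-3.11, 3.11]. Speed limits (rad/s): [2.57, 2.57, 3.14, 3.14, 3.14, 3.14].

INTERFACE

Orientations are given as [roll, pitch, yaw] about the fixed x, y, z axes, in that order (R = Rz(yaw) Ry(pitch) Rx(roll)).
In Python, from cell import robot gives the robot as it stands.
- The arm moves only by the shell command python3 -m crank 'ROWS' [FORCE]. ROWS is a JSON object of lists of equal length, an entry for each row: "claw": the opening, from 0 (shut) to 1 (fully open); "delta_pos": the shift along the tool's x, y, z in units of 25 mm (1.0 is 25 mm), a list of three; "roll": the turn about the tool's z in units of 6 degrees (1.0 is 6 degrees). In form: {"claw": [claw, ...], "delta_pos": [[dx, dy, dz], ...], "roll": [roll, ...]}. A call has exactly 8 rows; each row is the pose to reach, as a shift and turn from the pose commanded when the call began, along the tool's axes at that moment; what a row does not reach only later rows make up. A row lasts 1/12 s, in which the tool goes at most 41.7 mm and 7.16 degrees, less where a joint would pass 70% of its speed; a pose out of reach is approached as far as the arm can. A call with a gripper value outside its range is refused whole. The fingers move at their own pace and stop on an object; FORCE is the grip in N (left out, the last holds). Time passes only in rows, so rows that repeat a pose let the fingers close, or fill a call up. It gives the time, the measured TCP pose, the force and the opening at its end, in the units of the state.
- robot.observe(): the state, without advancing time (a new reading comes with each control period).
- robot.read_camera(name): name is "side" or "top" or "wrist"; returns a dict with "color" (420x560x3 uint8, blue, green, red), "fx", "fy", "cx", "cy" (pixels), "rvec" (rotation vector, rad) and "tvec" (3), from world to camera coordinates, as OpenCV has them; the wrist camera has in their place "hand_eye" (4x4, takes a point from camera to tool coordinates, whose origin is the TCP and whose axes are the flange's). Camera axes: x right, y down, z forward; pixel columns grow to the right and rows downward; lengths in m; the calibration is good to about 2 mm. A picture is of the moment at which its call begins: read the wrist's pose just before it. There is no depth.
- robot.hand_in(): hands the job in, once; it reports no verdict.
The state is a dict: "time": time; "qpos": joint angles; "qvel": joint speeds; "joint_efforts": joint torques, N m; "tool_pos": TCP position; "tool_rot": TCP orientation; "contact_force": force on the tool from outside, world axes, zero at the start; "torque": the same for the moment, N m; "opening": finger opening in m.
Only numpy, scipy, OpenCV 4.12 (cv2) and the standard library are available. Lean on these libraries where they do the work, as an engineer would, in place of code of your own. Each camera call takes 0.05 s, during which the arm holds its last target.

TASK

The small magnetic stirrer rocks because its near left foot is too short: push the wooden levelling wedge, thin end first, under that foot from the stirrer's left side until the foot sits on the wedge's flat seat and the stirrer stands level. Then press down firmly with the shut fingertips on the top of the stirrer at the opposite corner (far right) to prove that it no longer rocks, and leave it standing so with the hand clear. Only push and press: do not lift or carry the wedge or the stirrer, do not shove the stirrer away from its place, and leave the other things alone.

Things in the scene. Friction and masses are not known exactly. Their poses are not given: they have to be found in the camera images.
- mixer: magnetic stirrer, loose, 2.5 kg: white box 150 x 150 mm, underside 22 mm and top deck 56 mm above the bench when level; round steel plate (radius 58, 5 mm high) on the deck. Origin: its centre, at foot level; x to its back (dial in front), y to its left, z up. Four metal feet, radius 11, at x, y = +-55 mm. Starts tipped 0.1 rad onto the short foot. Slides if pushed with more than about 12 N
- short_foot (a point): centre of the underside of the short foot, at x = -55, y = +55 mm on the stirrer (near left). It is 8 mm too short: it touches the bench at the start (carrying 2 to 3 N) and is 8 mm up when the stirrer is level. Its underside is bevelled (flat radius 6 mm, rising 2.5 mm to the rim), so the wedge's thin end slips under with about 4 to 10 N
- far_corner (a point): the place to press: on the top deck, 60 mm right and 60 mm back of the stirrer's centre (15 mm inside both edges), clear of the round plate. A press of 3 N or more within 45 mm of it sideways for 0.2 s counts; 5 to 10 N is plenty. Before the wedge is in, such a press rocks the stirrer over
- wedge: light wooden levelling wedge, loose, 0.15 kg, 44 mm wide (y), lying on its flat underside. Origin: on the underside below the middle of the seat; +x to the thin end. Along x: end block -52 to -34 mm, 28 high; step -34 to -18 mm, 14 high (a stop: the foot meets it with its centre at x = -7); flat seat -18 to 16 mm, 8 high; ramp down to 1.5 mm thick at 56. Fully in: short foot over the origin
- wedge_back (a point): middle of the wedge's flat upright back face (x = -52 mm, 14 mm above the bench), the place to push; the face is 44 mm wide and 28 mm high and looks along the wedge's -x. The wedge starts left of the stirrer, thin end roughly towards the short foot, up to about 20 mm and 0.3 rad out of line
- beaker: a small clear glass beaker, a bystander to be left where it is; origin at the centre of its underside
- dish: a white weighing dish, a bystander to be left where it is; origin at the centre of its underside
- vial_a: a glass vial, a bystander to be left where it is; origin at the centre of its underside
- vial_b: a glass vial, a bystander to be left where it is; origin at the centre of its underside
- brass_weight: a small brass weight, a bystander to be left where it is; origin at the centre of its underside
- bar: a white stir bar, a bystander to be left where it is; origin at the centre of its underside
- pen: a marker pen, a bystander to be left where it is; origin at the centre of its underside
- lab_timer: a lab timer, a bystander to be left where it is; origin at the centre of its underside
There are look-alikes about, which are no part of the job. Of the things like the mixer, leave any that is turquoise; of the rest the larger one is meant. Several things look just like the wedge: the one meant starts nearest to the robot's base.

How it is judged:
On the way, in this order (a step that is already met when the one before it is completed fails the run):
1. the short foot sits on the flat seat of the wedge and the stirrer is level (x of short_foot in the frame of wedge between -0.012 and 0.011 m and y of short_foot in the frame of wedge between -0.017 and 0.017 m and z of short_foot in the frame of wedge between 0.006 and 0.0105 m and angle between mixer's own z axis and vertical below 0.02 rad and angle between wedge's own z axis and vertical below 0.03 rad), for 0.3 s.
2. the far right corner is pressed down with the fingers and the stirrer stays level (all of step 1 and contact force between the fingers and mixer above 3 N and horizontal distance between the grasp point and far_corner below 0.045 m), for 0.2 s.
At the end, for the whole second after the job is handed in: The short foot rests on the wedge's flat seat (its centre within about 11 mm of the wedge's origin along it and 17 mm across it), the stirrer is level within 0.02 rad and within 30 mm of where it stood, and both are at rest (all of step 1 and distance of mixer from where it was at the start of the episode below 0.03 m and linear speed of each of mixer, wedge below 0.02 m/s); the robot touches nothing.
It fails at once if the wedge is lifted or tipped up (height (world z) of wedge above 0.008 m or angle between wedge's own z axis and vertical above 0.25 rad).
It fails at once if the stirrer is lifted or tipped over (height (world z) of mixer above 0.02 m or angle between mixer's own z axis and vertical above 0.25 rad).
It fails at once if the stirrer is shoved more than 30 mm from its place (distance of mixer from where it was at the start of the episode above 0.03 m).
It fails at once if one of the other things is moved more than 20 mm (distance of any of beaker, dish, vial_a, vial_b, brass_weight, bar, pen, lab_timer from where it was at the start of the episode above 0.02 m).
It also fails if it takes over 54 s, if anything falls off the work surface, if the arm or the gripper's body presses on something with over 40 N, if the wrist force passes 120 N, or if a joint passes its speed limit or range.

## Working session

There is one attempt and no reset: what is moved stays moved. The work goes in short steps, Python scripts to look and compute and a shell command to move; the robot and the scene stay as the last step left them, time stands still between calls to the robot, and variables do not carry over. Pictures are saved under pics/ and viewed, and the job is handed in when it is done.

```bash
ls; mkdir -p pics; python3 - <<'E'
from cell import robot
import cv2
s=robot.observe();print(s)
for n in("top","side"):
    c=robot.read_camera(n);cv2.imwrite(f"pics/{n}0.png",c["color"]);print(n,{k:v for k,v in c.items() if k!="color"})
E
```

```text
pics
{'time': 0.0, 'qpos': array([-1.35501349e+00,  3.42698043e-01,  1.52501944e+00,  5.19782339e-06,
        1.27540172e+00, -1.45994948e-01]), 'qvel': array([-0.00067912, -0.00043586, -0.00016184, -0.00040465, -0.00044278,
        0.00037172]), 'joint_efforts': array([-5.09159254e-04, -4.31247103e+01, -2.44223571e+01,  7.17753265e-02,
        5.59368299e-02, -1.26275868e-04]), 'tool_pos': array([ 0.18575336, -0.49060256,  0.22605693]), 'tool_rot': array([-3.14008307e+00, -2.26994460e-04,  3.61776101e-01]), 'contact_force': array([ 0.47277301,  0.69328774, -0.10638298]), 'torque': array([-0.03014293, -0.00536043, -0.00555306]), 'opening': 0.09192888637318462}
top {'fx': 394.15010459874327, 'fy': 394.15010459874327, 'cx': 282.7162224348959, 'cy': 211.59345681556815, 'rvec': array([ 2.09354739, -2.14888276,  0.22357692]), 'tvec': array([-0.00914949,  0.60866402,  1.06458381])}
side {'fx': 503.4381611352495, 'fy': 503.4381611352495, 'cx': 280.9268271801094, 'cy': 204.2339473708806, 'rvec': array([ 2.24794926, -0.62735066,  0.25056825]), 'tvec': array([-0.51365807,  0.23050964,  1.25197448])}
```

View pics/top0.png

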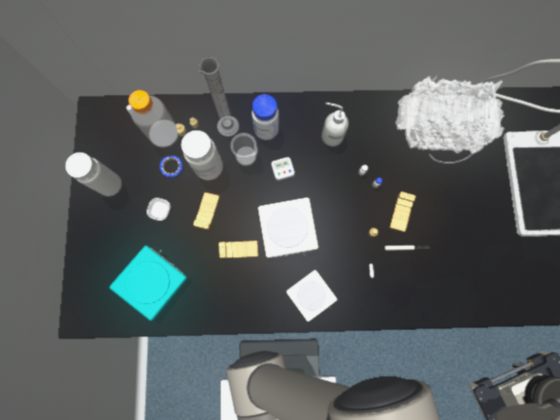

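View pics/side0.png

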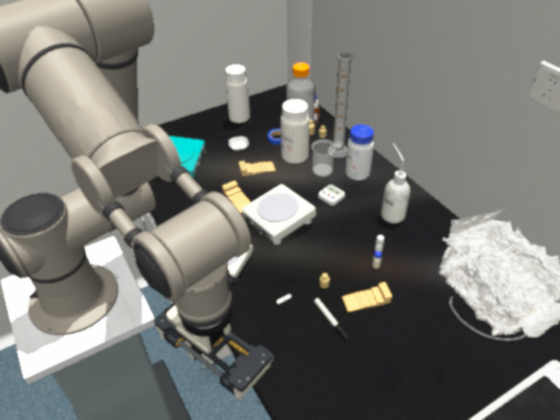

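The top view shows the larger white stirrer at (288,227), the smaller one at (312,295), and the target wedge at (238,249), nearest the base. I'll enlarge it.

```bash
cat > h.py <<'E'
import numpy as np,cv2
from cell import robot
class Cam:
    def __init__(s,c):
        s.img=c["color"];s.K=np.array([[c["fx"],0,c["cx"]],[0,c["fy"],c["cy"]],[0,0,1]])
        s.rv=c["rvec"];s.tv=c["tvec"];s.R=cv2.Rodrigues(s.rv)[0]
    def pl(s,uv,z):
        o=-s.R.T@s.tv;d=s.R.T@np.linalg.inv(s.K)@np.array([uv[0],uv[1],1.]);return o+d*(z-o[2])/d[2]
    def pr(s,P): return cv2.projectPoints(np.atleast_2d(np.array(P,float)),s.rv,s.tv,s.K,None)[0][:,0]
E
python3 - <<'E'
from h import *
c=Cam(robot.read_camera("top"))
z=cv2.resize(c.img[190:290,200:330],None,fx=6,fy=6,interpolation=cv2.INTER_CUBIC);cv2.imwrite("pics/topz.png",z)
d=Cam(robot.read_camera("side"))
z=cv2.resize(d.img[170:270,210:320],None,fx=6,fy=6,interpolation=cv2.INTER_CUBIC);cv2.imwrite("pics/sidez.png",z)
hsv=cv2.cvtColor(c.img,cv2.COLOR_BGR2HSV)
m=cv2.inRange(hsv,(12,70,100),(35,255,255))
n,l,st,ce=cv2.connectedComponentsWithStats(m)
for i in range(1,n):
    if st[i,4]>150:
        ct=max(cv2.findContours((l==i).astype('u1'),0,2)[0],key=cv2.contourArea);r=cv2.minAreaRect(ct);print(ce[i],st[i],r,[c.pl(p,0.005).round(4)[:2] for p in cv2.boxPoints(r)])
w=cv2.inRange(hsv,(0,0,110),(180,60,255))
n,l,st,ce=cv2.connectedComponentsWithStats(w)
for i in range(1,n):
    if st[i,4]>500 and 240<ce[i][0]<340 and 190<ce[i][1]<320:
        ct=max(cv2.findContours((l==i).astype('u1'),0,2)[0],key=cv2.contourArea);r=cv2.minAreaRect(ct);ap=cv2.approxPolyDP(ct,6,True)[:,0];print(ce[i],st[i],r,ap.tolist(),[c.pl(p,0.056).round(4)[:2] for p in ap],[c.pl(p,0.056).round(4)[:2] for p in cv2.boxPoints(r)])
print(c.pr([[0.35,0,0],[0.7,0,0]]))
E
```

```text
[140.05676856 101.1441048 ] [128  89  25  25 458] ((140.25001525878906, 101.25), (24.748737335205078, 21.21320343017578), 45.0) [array([0.9931, 0.4677]), array([1.044 , 0.4226]), array([0.9822, 0.3646]), array([0.9323, 0.4098])]
[402.03939394 210.99242424] [390 191  26  41 660] ((402.1065368652344, 210.96641540527344), (17.5340633392334, 38.90951156616211), 16.189205169677734) [array([ 0.5641, -0.3393]), array([ 0.678 , -0.3815]), array([ 0.6615, -0.4314]), array([ 0.5481, -0.3883])]
[206.03225806 210.29193548] [193 192  27  38 620] ((206.1334991455078, 210.2262420654297), (17.48948860168457, 37.8714714050293), 19.653825759887695) [array([0.5853, 0.2464]), array([0.6939, 0.21  ]), array([0.6743, 0.1601]), array([0.5664, 0.1974])]
[238.34824281 248.86421725] [218 240  41  18 626] ((237.8981170654297, 248.8419952392578), (16.829952239990234, 39.91471862792969), 88.15238952636719) [array([0.5356, 0.1685]), array([0.5364, 0.0508]), array([0.4868, 0.0499]), array([0.4861, 0.1666])]
[287.50839329 227.27817746] [ 257  197   62   61 2919] ((287.4320068359375, 227.3759765625), (54.38117218017578, 54.20228576660156), 79.69515228271484) [[308, 197], [258, 206], [267, 257], [318, 247]] [array([ 0.6504, -0.0993]), array([0.6274, 0.0455]), array([0.4806, 0.0224]), array([ 0.5049, -0.1218])] [array([0.6291, 0.0515]), array([ 0.654, -0.103]), array([ 0.4984, -0.1242]), array([0.4752, 0.0264])]
[311.26587302 295.13227513] [ 286  269   52   53 1512] ((311.32659912109375, 295.127197265625), (39.51384735107422, 38.54615783691406), 53.746158599853516) [[314, 269], [286, 290], [307, 321], [337, 299]] [array([ 0.4438, -0.1079]), array([ 0.3885, -0.0282]), array([ 0.3044, -0.0829]), array([ 0.3605, -0.1676])] [array([ 0.387 , -0.0229]), array([ 0.447 , -0.1113]), array([ 0.3586, -0.1718]), array([ 0.3005, -0.084 ])]
[[276.26323742 303.96215475]
 [273.5505828  186.2859911 ]]
```

View pics/topz.png

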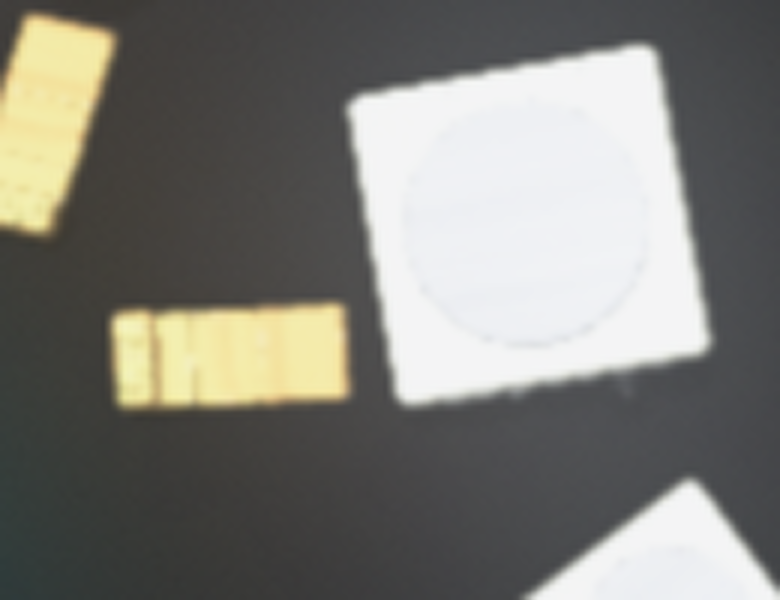

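View pics/sidez.png

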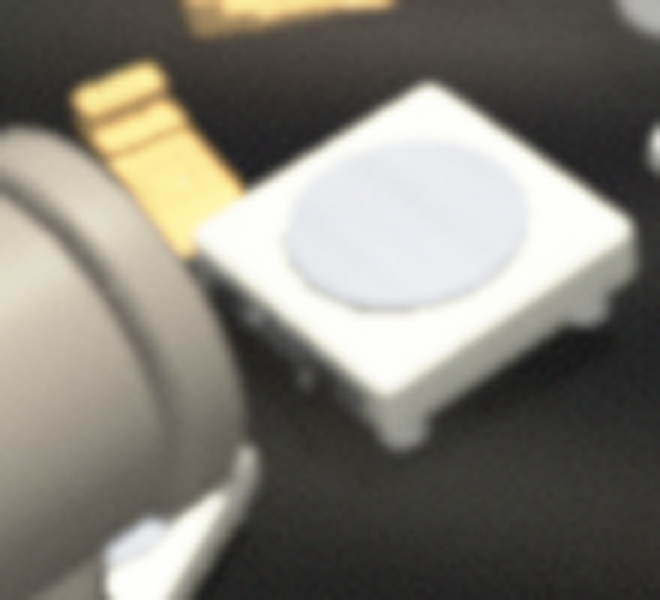

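```bash
python3 - <<'E'
from h import *
c=Cam(robot.read_camera("top"))
print("cam",-c.R.T@c.tv)
f=lambda u,v,z:c.pl(((u+.5)/6-.5+200,(v+.5)/6-.5+190),z)
BL=f(113,313,.028);BR=f(119,407,.028);TL=f(344,304,.0015);TR=f(349,398,.0015)
for n,p in zip("BL BR TL TR".split(),(BL,BR,TL,TR)):print(n,p.round(4))
back=(BL+BR)/2;tip=(TL+TR)/2;d=(tip-back)[:2];print("len",np.linalg.norm(d),"w",np.linalg.norm((BL-BR)[:2]),np.linalg.norm((TL-TR)[:2]),"yaw",np.arctan2(d[1],d[0]),"back",back,"tip",tip)
print("yaw from widths",[np.arctan2(*(a-b)[:2][::-1])-np.pi/2 for a,b in((BL,BR),(TL,TR))])
# step lines
# mixer deck corners
FL=f(350,102,.056);FR=f(655,47,.0666);NL=f(399,404,.0454);NR=f(708,347,.056)
for n,p in zip("FL FR NL NR".split(),(FL,FR,NL,NR)):print(n,p.round(4))
for a,b in((FL,FR),(NL,NR),(FL,NL),(FR,NR)):print(np.linalg.norm(a-b), np.arctan2(*(a-b)[:2][::-1]))
x=((FL-NL)+(FR-NR));yaw=np.arctan2(x[1],x[0]);y=((FL-FR)+(NL-NR));yaw2=np.arctan2(y[1],y[0])-np.pi/2
yw=(yaw+yaw2)/2;R=np.array([[np.cos(yw),-np.sin(yw)],[np.sin(yw),np.cos(yw)]])
C=(FL+FR+NL+NR)[:2]/4-.056*.1*R@np.array([-.707,.707])
print("mixer",C,yaw,yaw2,"foot",C+R@[-.055,.055],"far",C+R@[.06,-.06], "plate",)
# plate centre check
s=cv2.cvtColor(c.img,cv2.COLOR_BGR2HSV)
ce=f(525,224,.061);print("plate centre->",ce[:2]-.061*.1*R@np.array([-.707,.707]))
E
```

```text
cam [ 0.38557581 -0.01005148  1.16409817]
BL [0.5306 0.1628 0.028 ]
BR [0.4853 0.1597 0.028 ]
TL [0.5355 0.053  0.0015]
TR [0.4891 0.0512 0.0015]
len 0.10931282685553514 w 0.04536859959500935 0.046423430679702456 yaw -1.5310985282245373 back [0.50798087 0.16128132 0.028     ] tip [0.51231921 0.05205462 0.0015    ]
yaw from widths [np.float64(-1.5022523471296345), np.float64(-1.5319486644152303)]
FL [0.6257 0.0458 0.056 ]
FR [ 0.6466 -0.1006  0.0666]
NL [0.4818 0.0253 0.0454]
NR [ 0.5038 -0.1206  0.056 ]
0.14821574459677292 1.7125748807131451
0.1479198780159347 1.72032853583351
0.14575395983354178 0.14112825043120827
0.14461356376111767 0.13903563388484252
mixer [ 0.5689374  -0.04086594] 0.1400860734773659 0.1456514882006874 foot [0.50666668 0.00574262] far [ 0.63686909 -0.09171165] plate
plate centre-> [ 0.5684963  -0.03985414]
```

```bash
cat > st.py <<'E'
import sys
from h import *
s=robot.observe();p=s["tool_pos"];yaw=s["tool_rot"][2]
print("t",s["time"].__round__(2),"p",p.round(4),"rot",s["tool_rot"].round(4),"F",s["contact_force"].round(1),"q",s["qpos"].round(2))
if len(sys.argv)>3:
    t=np.array([float(a) for a in sys.argv[1:4]]);d=t-p
    print("units",(np.array([d[0]*np.cos(yaw)+d[1]*np.sin(yaw),d[0]*np.sin(yaw)-d[1]*np.cos(yaw),-d[2]])/.025).round(3),"roll",round(-(float(sys.argv[4])-yaw)*180/np.pi/6,3) if len(sys.argv)>4 else "")
E
python3 -m crank '{"claw":[0,0,0,0,0,0,0,0],"delta_pos":[[0.9,-0.87,0],[1.8,-1.74,0],[2.7,-2.6,0],[3.6,-3.5,0],[4.5,-4.35,0],[5.4,-5.2,0],[6.3,-6.1,0],[7.2,-7,0]],"roll":[-0.5,-1,-1.5,-2,-2.5,-3,-3.5,-4]}' 20
python3 st.py 0.510 0.195 0.2 1.571
```

```text
time: 0.92
tool_pos: [0.2926, -0.2622, 0.2268]
tool_rot: [3.141, -0.0, 0.783]
contact_force: [1.1, 0.3, -0.6]
opening: 0.043
t 0.92 p [ 0.2926 -0.2622  0.2268] rot [ 3.1413 -0.      0.7829] F [ 1.1  0.3 -0.6] q [-0.93  0.1   1.85  0.    1.2  -0.14]
units [19.064 -6.83   1.07 ] roll -7.526
```

```bash
python3 -m crank '{"claw":[0,0,0,0,0,0,0,0],"delta_pos":[[1.2,-0.43,0],[2.4,-0.86,0],[3.6,-1.3,0],[4.8,-1.7,0],[6,-2.15,0],[7.2,-2.6,0],[8.4,-3,0],[9.5,-3.4,0]],"roll":[-0.5,-1,-1.5,-2,-2.5,-3,-3.5,-4]}'
python3 st.py 0.510 0.195 0.2 1.571
```

```text
time: 1.58
tool_pos: [0.4017, -0.0344, 0.2268]
tool_rot: [3.141, -0.0, 1.202]
contact_force: [0.0, -0.1, -0.5]
opening: 0.0008
t 1.58 p [ 0.4017 -0.0344  0.2268] rot [ 3.1410e+00 -1.0000e-04  1.2025e+00] F [ 0.  -0.1 -0.5] q [-0.28  0.12  1.83  0.    1.2   0.09]
units [10.119  0.74   1.074] roll -3.519
```

```bash
python3 -m crank '{"claw":[0,0,0,0,0,0,0,0],"delta_pos":[[1.4,0.1,0],[2.8,0.2,0],[4.2,0.3,0.2],[5.6,0.4,0.4],[7,0.5,0.6],[8.4,0.6,0.8],[9.6,0.7,1],[10.1,0.75,1]],"roll":[-0.5,-1,-1.5,-2,-2.5,-3,-3.3,-3.5]}'
python3 st.py 0.510 0.195 0.2 1.571;
python3 -m crank '{"claw":[0,0,0,0,0,0,0,0],"delta_pos":[[0,0,0],[0,0,0],[0,0,0],[0,0,0],[0,0,0],[0,0,0],[0,0,0],[0,0,0]],"roll":[0,0,0,0,0,0,0,0]}' 
python3 st.py 0.510 0.195 0.03 1.571
python3 - <<'E'
from h import *
c=robot.read_camera("wrist");cv2.imwrite("pics/w1.png",c["color"]);print(c["hand_eye"])
c=robot.read_camera("top");cv2.imwrite("pics/t1.png",c["color"])
E
```

```text
time: 2.25
tool_pos: [0.5107, 0.1956, 0.2003]
tool_rot: [-3.14, -0.001, 1.57]
contact_force: [-1.7, -1.1, -1.1]
opening: 0.0005
t 2.25 p [0.5107 0.1956 0.2003] rot [-3.1404e+00 -5.0000e-04  1.5702e+00] F [-1.7 -1.1 -1.1] q [0.23 0.4  1.5  0.   1.23 0.23]
units [-0.026 -0.028  0.011] roll -0.008
time: 2.92
tool_pos: [0.5102, 0.192, 0.2019]
tool_rot: [3.141, 0.0, 1.565]
contact_force: [-0.5, -1.6, 0.2]
opening: 0.0004
t 2.92 p [0.5102 0.192  0.2019] rot [3.1413 0.     1.5655] F [-0.5 -1.6  0.2] q [ 0.22  0.4   1.51 -0.    1.23  0.22]
units [ 0.118 -0.011  6.875] roll -0.053
[[-1.77670622e-04 -9.59870490e-01 -2.80443596e-01  7.52257228e-02]
 [ 9.99999886e-01 -4.64466288e-05 -4.74561929e-04 -7.39974534e-04]
 [ 4.42492332e-04 -2.80443648e-01  9.59870389e-01 -1.57983665e-01]
 [ 0.00000000e+00  0.00000000e+00  0.00000000e+00  1.00000000e+00]]
```

View pics/w1.png

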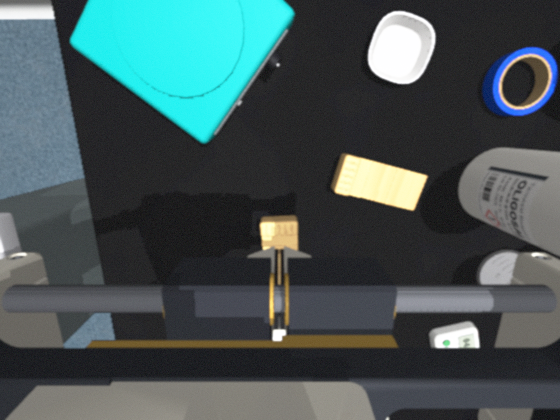

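View pics/t1.png

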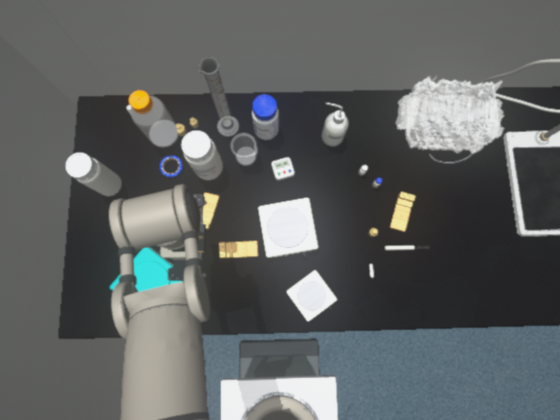

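```bash
python3 - <<'E'
from h import *
c=robot.read_camera("wrist");im=c["color"]
print(c["fx"],c["cx"],c["cy"])
X=np.linalg.inv(c["hand_eye"])
for p in([0,0,0],[0,.01,0],[.0095,0,0],[0,0,-.019],[0,.01,-.04]):
    q=X@np.array(p+[1]);print(p,c["fx"]*q[0]/q[2]+c["cx"],c["fx"]*q[1]/q[2]+c["cy"])
cv2.imwrite("pics/w2.png",cv2.resize(im[200:350,200:360],None,fx=4,fy=4,interpolation=cv2.INTER_CUBIC))
E
```

```text
299.5006652375237 278.8425904527444 214.52469826936277
[0, 0, 0] 280.2702604279629 262.9013396930978
[0, 0.01, 0] 297.6090088035172 262.90186367824725
[0.0095, 0, 0] 280.28965327487737 247.60114827931483
[0, 0, -0.019] 280.4224887495688 278.9408125753944
[0, 0.01, -0.04] 302.933043460508 301.7371759766885
```

View pics/w2.png

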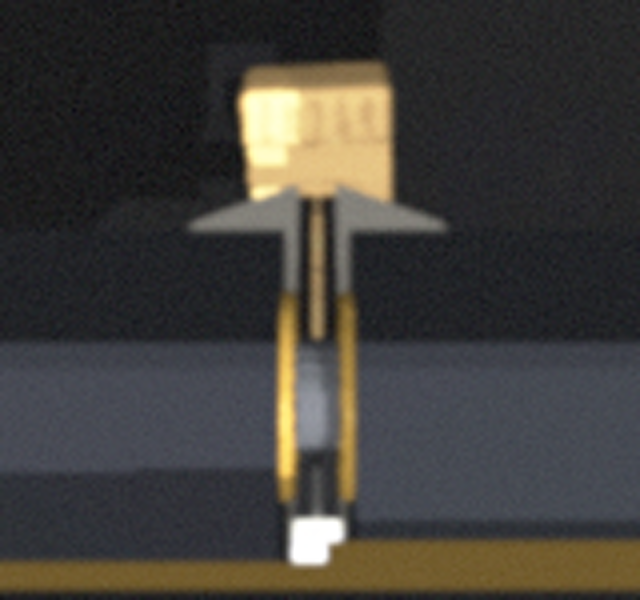

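```bash
python3 -m crank '{"claw":[0.3,0.3,0.3,0.3,0.3,0.3,0.3,0.3],"delta_pos":[[0,0,1.1],[0,0,2.2],[0,0,3.3],[0,0,4.4],[0,0,5.5],[0,0,6.4],[0,0,7.2],[0,0,7.6]],"roll":[0,0,0,0,0,0,0,0]}'
python3 -m crank '{"claw":[0.3,0.3,0.3,0.3,0.3,0.3,0.3,0.3],"delta_pos":[[0,0,0],[0,0,0],[0,0,0],[-0.1,0,0],[-0.2,0,0],[-0.3,0,0],[-0.4,0,0],[-0.4,0,0]],"roll":[0,0,0,0,0,0,0,0]}'
python3 st.py 0.510 0.172 0.008 1.571
python3 - <<'E'
from h import *
c=robot.read_camera("wrist");cv2.imwrite("pics/w3.png",c["color"])
E
```

```text
time: 3.73
tool_pos: [0.5089, 0.1921, 0.0092]
tool_rot: [-3.138, 0.001, 1.566]
contact_force: [-0.1, -0.6, -0.3]
opening: 0.0275
time: 4.4
tool_pos: [0.5103, 0.1818, 0.012]
tool_rot: [3.141, 0.0, 1.566]
contact_force: [0.2, 0.4, 0.6]
opening: 0.0275
t 4.4 p [0.5103 0.1818 0.012 ] rot [3.1412e+00 1.0000e-04 1.5656e+00] F [0.2 0.4 0.6] q [ 0.2   0.63  1.72 -0.    0.79  0.21]
units [-0.393 -0.012  0.161] roll -0.052
```

View pics/w3.png

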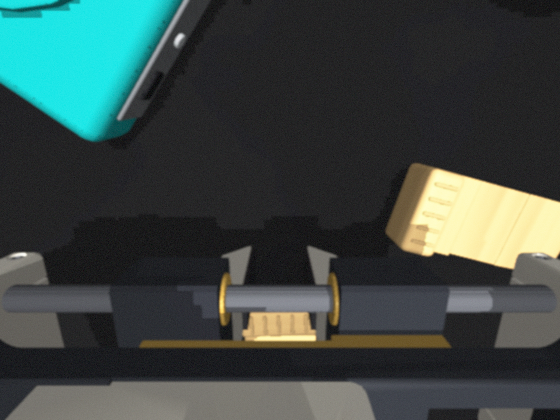

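```bash
python3 -m crank '{"claw":[0.3,0.3,0.3,0.3,0.3,0.3,0.3,0.3],"delta_pos":[[-0.15,0,0.1],[-0.35,0,0.15],[-0.6,0,0.15],[-0.85,0,0.15],[-1.1,0,0.15],[-1.3,0,0.15],[-1.5,0,0.15],[-1.6,0,0.15]],"roll":[0,0,0,0,0,0,0,0]}'
python3 st.py 0.510 0.067 0.010 1.571
python3 - <<'E'
from h import *
c=Cam(robot.read_camera("top"))
cv2.imwrite("pics/t3.png",cv2.resize(c.img[190:290,200:330],None,fx=6,fy=6,interpolation=cv2.INTER_CUBIC))
d=Cam(robot.read_camera("side"))
cv2.imwrite("pics/s3.png",cv2.resize(d.img[140:270,180:320],None,fx=5,fy=4.6,interpolation=cv2.INTER_CUBIC))
E
```

```text
time: 5.12
tool_pos: [0.51, 0.1415, 0.008]
tool_rot: [-3.142, 0.0, 1.565]
contact_force: [0.7, -0.1, -0.6]
opening: 0.0277
t 5.12 p [0.51   0.1415 0.008 ] rot [-3.1416e+00  1.0000e-04  1.5654e+00] F [ 0.7 -0.1 -0.6] q [ 0.13  0.63  1.76 -0.    0.76  0.13]
units [-2.982  0.014 -0.081] roll -0.054
```

View pics/t3.png

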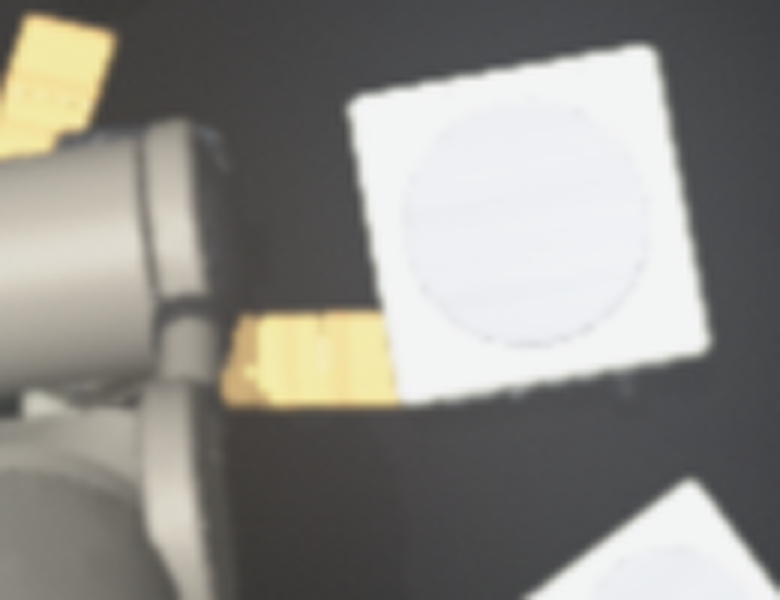

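View pics/s3.png

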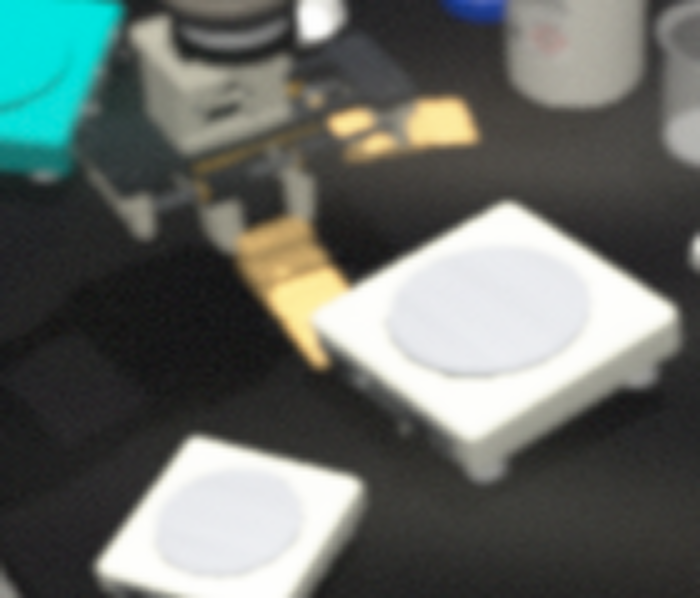

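```bash
python3 -m crank '{"claw":[0.3,0.3,0.3,0.3,0.3,0.3,0.3,0.3],"delta_pos":[[-0.15,0,0],[-0.3,0,0],[-0.5,0,0],[-0.7,0,0],[-0.9,0,0],[-1.05,0,0],[-1.2,0,0],[-1.3,0,0]],"roll":[0,0,0,0,0,0,0,0]}'
python3 st.py 0.510 0.067 0.010 1.571
python3 -m crank '{"claw":[0.3,0.3,0.3,0.3,0.3,0.3,0.3,0.3],"delta_pos":[[-0.1,0,0],[-0.2,0,0],[-0.3,0,0],[-0.4,0,0],[-0.5,0,0],[-0.6,0,0],[-0.7,0,0],[-0.8,0,0]],"roll":[0,0,0,0,0,0,0,0]}'
python3 st.py 0.510 0.067 0.010 1.571
python3 - <<'E'
from h import *
c=Cam(robot.read_camera("top"))
cv2.imwrite("pics/t4.png",cv2.resize(c.img[190:290,200:330],None,fx=6,fy=6,interpolation=cv2.INTER_CUBIC))
E
```

```text
time: 5.88
tool_pos: [0.5099, 0.1094, 0.0081]
tool_rot: [3.141, -0.0, 1.566]
contact_force: [-0.1, 4.4, 1.8]
opening: 0.0277
t 5.88 p [0.5099 0.1094 0.0081] rot [ 3.1414 -0.      1.5657] F [-0.1  4.4  1.8] q [0.06 0.62 1.78 0.   0.75 0.07]
units [-1.697  0.011 -0.077] roll -0.051
time: 6.55
tool_pos: [0.5098, 0.0898, 0.008]
tool_rot: [3.141, -0.0, 1.566]
contact_force: [0.5, 5.1, 3.2]
opening: 0.0275
t 6.55 p [0.5098 0.0898 0.008 ] rot [ 3.1414 -0.      1.5662] F [0.5 5.1 3.2] q [0.03 0.61 1.79 0.   0.74 0.03]
units [-0.911  0.012 -0.08 ] roll -0.046
```

View pics/t4.png

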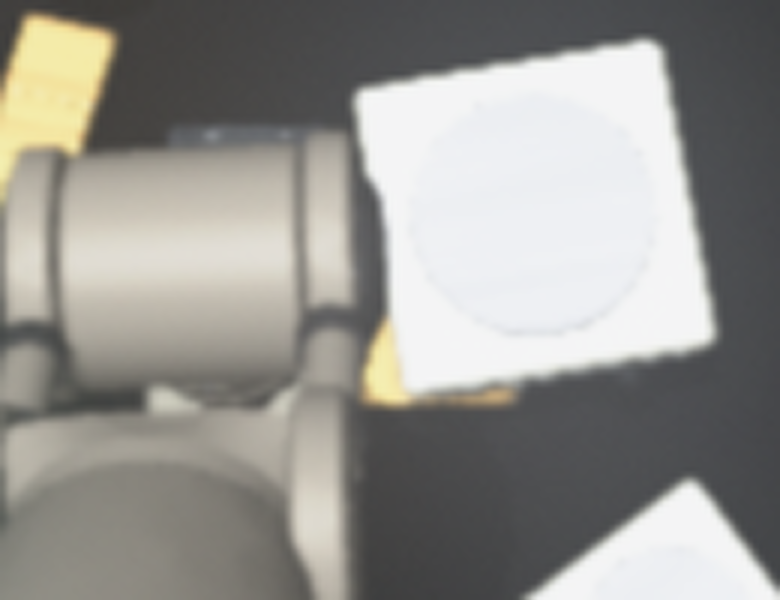

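```bash
python3 -m crank '{"claw":[0.3,0.3,0.3,0.3,0.3,0.3,0.3,0.3],"delta_pos":[[-0.15,0,0],[-0.3,0,0],[-0.45,0,0],[-0.6,0,0],[-0.7,0,0],[-0.8,0,0],[-0.8,0,0],[-0.8,0,0]],"roll":[0,0,0,0,0,0,0,0]}'
python3 st.py 0.510 0.067 0.010 1.571
python3 - <<'E'
from h import *
c=Cam(robot.read_camera("top"))
cv2.imwrite("pics/t5.png",cv2.resize(c.img[190:290,200:330],None,fx=6,fy=6,interpolation=cv2.INTER_CUBIC))
d=Cam(robot.read_camera("side"))
cv2.imwrite("pics/s5.png",cv2.resize(d.img[140:270,180:320],None,fx=5,fy=4.6,interpolation=cv2.INTER_CUBIC))
E
```

```text
time: 7.27
tool_pos: [0.5095, 0.0703, 0.008]
tool_rot: [-3.141, -0.001, 1.566]
contact_force: [0.5, 8.0, 3.2]
opening: 0.0273
t 7.27 p [0.5095 0.0703 0.008 ] rot [-3.1414e+00 -7.0000e-04  1.5658e+00] F [0.5 8.  3.2] q [-0.01  0.61  1.8   0.    0.74 -0.01]
units [-0.131  0.019 -0.081] roll -0.05
```

View pics/t5.png

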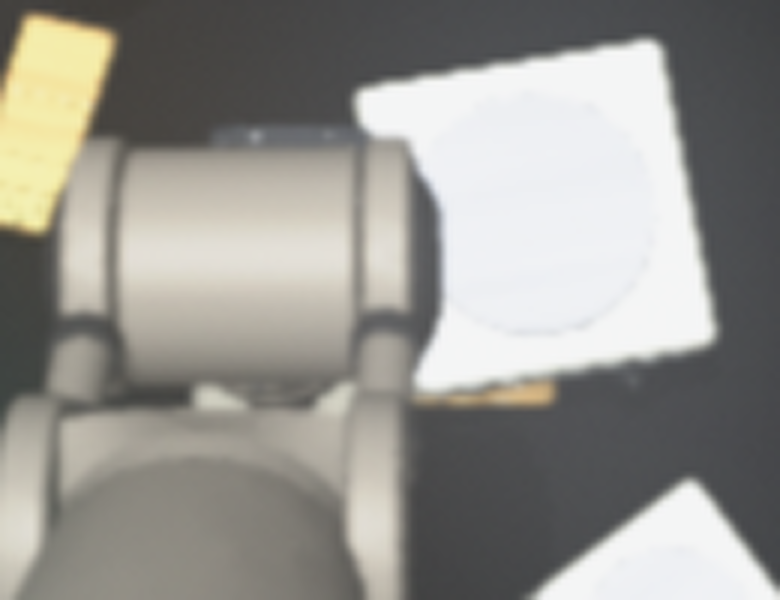

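View pics/s5.png

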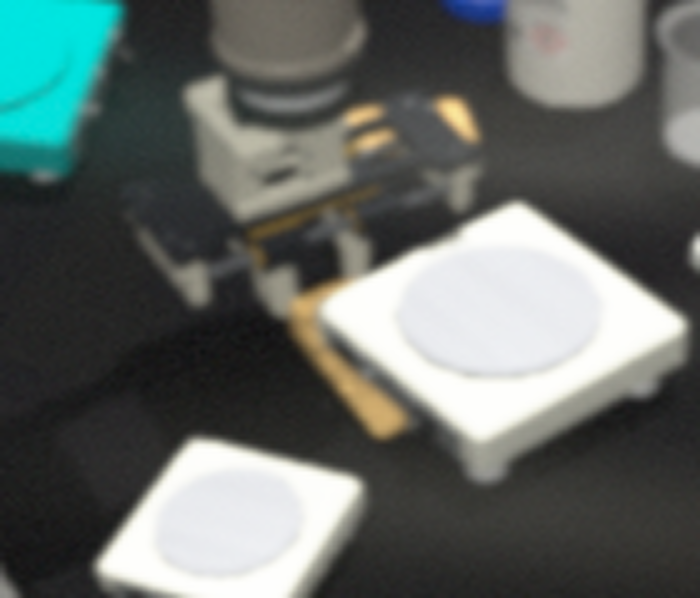

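```bash
cat > m.py <<'E'
from h import *
c=Cam(robot.read_camera("top"))
f=lambda u,v,z:c.pl(((u+.5)/6-.5+200,(v+.5)/6-.5+190),z)
def mix(FL,FR,NR,z=.056):
    FL,FR,NR=[f(*p,z) for p in(FL,FR,NR)]
    C=((FL+NR)/2)[:2];y=FL-FR;yw=np.arctan2(y[1],y[0])-np.pi/2;x=FR-NR;yx=np.arctan2(x[1],x[0]);a=(yw+yx)/2
    R=np.array([[np.cos(a),-np.sin(a)],[np.sin(a),np.cos(a)]])
    print("len",np.linalg.norm(y),np.linalg.norm(x),"mixer",C.round(4),yw,yx,"foot",(C+R@[-.055,.055]).round(4),"far",(C+R@[.06,-.06]).round(4))
E
python3 - <<'E'
from m import *
mix((357,92),(660,42),(715,342))
print("tip low corner",f(554,384,.0015),f(554,404,.0015))
for y0 in(.010,.014):print(c.pr([[.488,-.05,.0015],[.488,-.046,.0015]]))
E
```

```text
len 0.14781304560025565 0.1468702336198771 mixer [ 0.5683 -0.0408] 0.14259715435988696 0.13659481966490364 foot [0.5062 0.006 ] far [ 0.636  -0.0919]
tip low corner [ 0.49334846 -0.04953461  0.0015    ] [ 0.48356052 -0.04922595  0.0015    ]
[[292.13189882 255.3977473 ]
 [290.77403203 255.43338927]]
[[292.13189882 255.3977473 ]
 [290.77403203 255.43338927]]
```

```bash
python3 -m crank '{"claw":[0.3,0.3,0.3,0.3,0.3,0.3,0.3,0.3],"delta_pos":[[0.15,0,0],[0.3,0,0],[0.6,0,0],[0.9,0,0],[1.2,0,0],[1.2,0,-1],[1.2,0,-2.2],[1.2,0,-3.4]],"roll":[0,0,0,0,0,0,0,0]}'
python3 -m crank '{"claw":[0,0,0,0,0,0,0,0],"delta_pos":[[0,0,-1],[0,0,-2.2],[0.2,0,-3.2],[0.6,0,-3.6],[1,0,-3.6],[1.4,0,-3.6],[1.8,0,-3.6],[2,0,-3.6]],"roll":[0,0,0,0,0,0,0,0]}'
python3 st.py 0.636 -0.092 0.17
python3 - <<'E'
from h import *
c=Cam(robot.read_camera("top"))
cv2.imwrite("pics/t6.png",cv2.resize(c.img[190:290,200:330],None,fx=6,fy=6,interpolation=cv2.INTER_CUBIC))
d=Cam(robot.read_camera("side"))
cv2.imwrite("pics/s6.png",cv2.resize(d.img[140:270,180:320],None,fx=5,fy=4.6,interpolation=cv2.INTER_CUBIC))
E
```

```text
time: 8.08
tool_pos: [0.509, 0.1006, 0.0933]
tool_rot: [-3.139, 0.0, 1.567]
contact_force: [0.2, -0.5, -0.5]
opening: 0.0279
time: 8.75
tool_pos: [0.5091, 0.1514, 0.1814]
tool_rot: [-3.139, 0.0, 1.567]
contact_force: [-1.1, -0.2, 0.1]
opening: 0.0003
t 8.75 p [0.5091 0.1514 0.1814] rot [-3.1388e+00  2.0000e-04  1.5672e+00] F [-1.1 -0.2  0.1] q [0.14 0.4  1.58 0.   1.17 0.15]
units [-9.718  5.109  0.458] roll
```

View pics/t6.png

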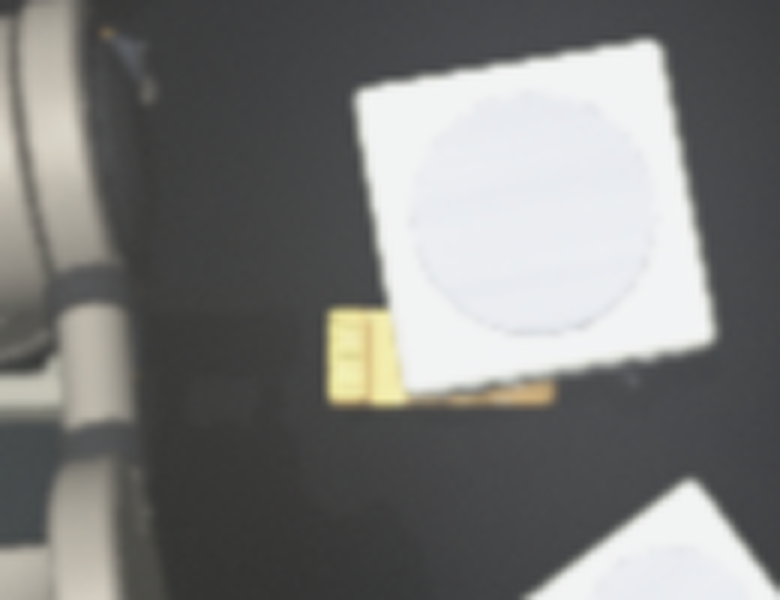

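View pics/s6.png

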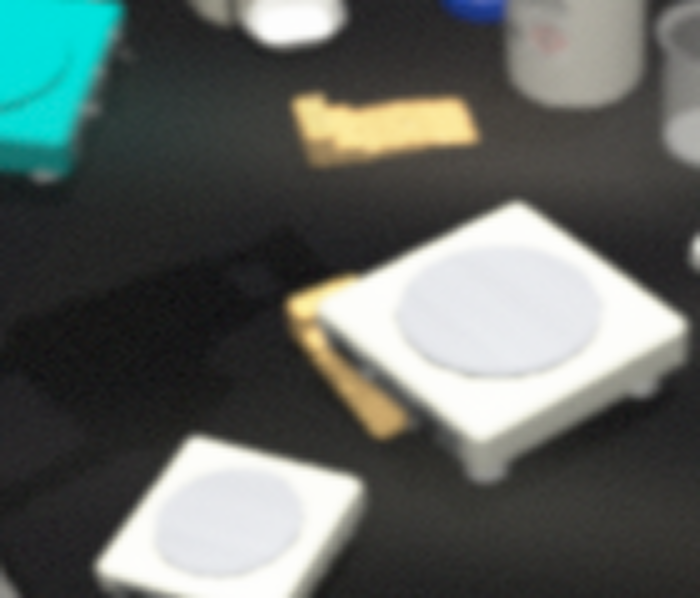

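```bash
python3 - <<'E'
from m import *
mix((357,92),(660,42),(715,342))
a,b=f(329,312,.028),f(329,403,.028);print("back",a,b,(a+b)/2)
print("tip",f(553,404,.0015))
E
```

```text
len 0.14781304560025565 0.1468702336198771 mixer [ 0.5683 -0.0408] 0.14259715435988696 0.13659481966490364 foot [0.5062 0.006 ] far [ 0.636  -0.0919]
back [0.5284025  0.05880432 0.028     ] [0.48462747 0.05935961 0.028     ] [0.50651498 0.05908197 0.028     ]
tip [ 0.48357337 -0.04873574  0.0015    ]
```

```bash
python3 -m crank '{"claw":[0,0,0,0,0,0,0,0],"delta_pos":[[-1.2,0.6,0],[-2.4,1.25,0],[-3.7,1.95,0],[-5,2.6,0],[-6.3,3.3,0],[-7.6,4,0],[-8.8,4.6,0],[-9.7,5.1,0.4]],"roll":[0,0,0,0,0,0,0,0]}'
python3 -m crank '{"claw":[0,0,0,0,0,0,0,0],"delta_pos":[[0,0,0.5],[0,0,1],[0,0,1.5],[0,0,2],[0,0,2.4],[0,0,2.8],[0,0,3.2],[0,0,3.5]],"roll":[0,0,0,0,0,0,0,0]}'
python3 st.py 0.636 -0.092 0.056
python3 - <<'E'
from h import *
c=Cam(robot.read_camera("top"))
cv2.imwrite("pics/t7.png",cv2.resize(c.img[190:290,200:330],None,fx=6,fy=6,interpolation=cv2.INTER_CUBIC))
d=Cam(robot.read_camera("side"))
cv2.imwrite("pics/s7.png",cv2.resize(d.img[140:270,180:320],None,fx=5,fy=4.6,interpolation=cv2.INTER_CUBIC))
E
```

```text
time: 9.57
tool_pos: [0.6378, -0.097, 0.174]
tool_rot: [3.139, 0.002, 1.564]
contact_force: [-0.1, -0.0, 0.3]
opening: 0.0006
time: 10.23
tool_pos: [0.6361, -0.0933, 0.0842]
tool_rot: [-3.141, -0.0, 1.566]
contact_force: [-0.0, -0.0, 0.1]
opening: 0.0001
t 10.23 p [ 0.6361 -0.0933  0.0842] rot [-3.1408e+00 -1.0000e-04  1.5659e+00] F [-0.  -0.   0.1] q [-0.26  0.69  1.35 -0.    1.1  -0.26]
units [ 0.052 -0.004  1.13 ] roll
```

View pics/s7.png

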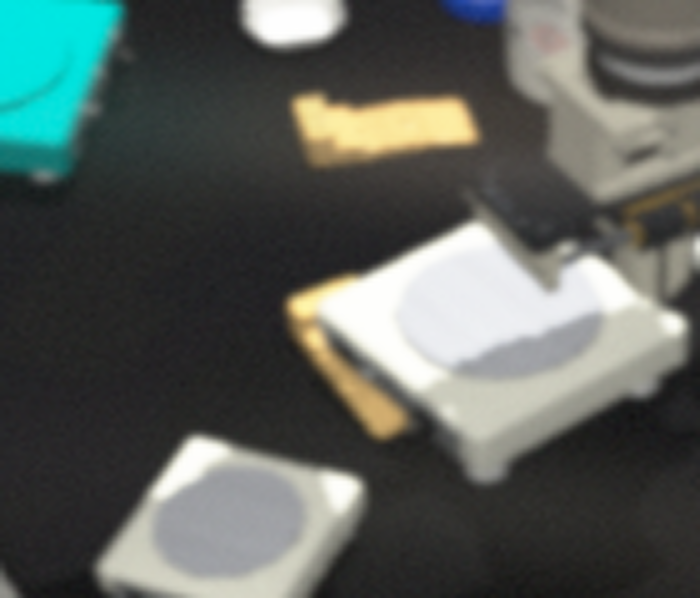

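```bash
python3 -m crank '{"claw":[0,0,0,0,0,0,0,0],"delta_pos":[[0,0,0.2],[0,0,0.4],[0,0,0.6],[0,0,0.75],[0,0,0.88],[0,0,0.95],[0,0,1],[0,0,1]],"roll":[0,0,0,0,0,0,0,0]}'
python3 st.py 0.636 -0.092 0.056
python3 -m crank '{"claw":[0,0,0,0,0,0,0,0],"delta_pos":[[0,0,0.03],[0,0,0.06],[0,0,0.09],[0,0,0.12],[0,0,0.15],[0,0,0.15],[0,0,0.15],[0,0,0.15]],"roll":[0,0,0,0,0,0,0,0]}'
python3 st.py 0.636 -0.092 0.056
```

```text
time: 11.0
tool_pos: [0.6363, -0.0932, 0.0602]
tool_rot: [-3.141, 0.0, 1.566]
contact_force: [0.5, -0.3, -0.1]
opening: 0.0005
t 11.0 p [ 0.6363 -0.0932  0.0602] rot [-3.1413  0.      1.5661] F [ 0.5 -0.3 -0.1] q [-0.26  0.71  1.37 -0.    1.06 -0.26]
units [ 0.049 -0.013  0.169] roll 
time: 11.67
tool_pos: [0.6364, -0.0932, 0.0567]
tool_rot: [3.142, 0.0, 1.566]
contact_force: [-0.4, 0.1, 0.5]
opening: 0.0008
t 11.67 p [ 0.6364 -0.0932  0.0567] rot [3.1416e+00 1.0000e-04 1.5661e+00] F [-0.4  0.1  0.5] q [-0.26  0.72  1.38 -0.    1.05 -0.26]
units [ 0.049 -0.016  0.03 ] roll
```

```bash
python3 -m crank '{"claw":[0,0,0,0,0,0,0,0],"delta_pos":[[0,0,0.03],[0,0,0.05],[0,0,0.07],[0,0,0.09],[0,0,0.1],[0,0,0.1],[0,0,0.1],[0,0,0.1]],"roll":[0,0,0,0,0,0,0,0]}'
python3 st.py 0.636 -0.092 0.056
```

```text
time: 12.33
tool_pos: [0.6366, -0.0933, 0.0561]
tool_rot: [3.14, 0.001, 1.566]
contact_force: [-3.6, 0.1, 11.6]
opening: 0.0007
t 12.33 p [ 0.6366 -0.0933  0.0561] rot [3.1404e+00 5.0000e-04 1.5662e+00] F [-3.6  0.1 11.6] q [-0.26  0.72  1.38 -0.    1.05 -0.26]
units [ 0.051 -0.024  0.006] roll
```

```bash
python3 -m crank '{"claw":[0,0,0,0,0,0,0,0],"delta_pos":[[0,0,-0.02],[0,0,-0.02],[0,0,-0.02],[0,0,-0.02],[0,0,-0.02],[0,0,-0.02],[0,0,-0.02],[0,0,-0.02]],"roll":[0,0,0,0,0,0,0,0]}'
python3 st.py 0.636 -0.092 0.056
python3 - <<'E'
from h import *
d=Cam(robot.read_camera("side"))
cv2.imwrite("pics/s8.png",cv2.resize(d.img[140:270,180:320],None,fx=5,fy=4.6,interpolation=cv2.INTER_CUBIC))
E
```

```text
time: 13.0
tool_pos: [0.6366, -0.0933, 0.0562]
tool_rot: [3.141, 0.0, 1.566]
contact_force: [-2.8, 1.1, 8.1]
opening: 0.0003
t 13.0 p [ 0.6366 -0.0933  0.0562] rot [3.1406e+00 5.0000e-04 1.5661e+00] F [-2.8  1.1  8.1] q [-0.26  0.72  1.38 -0.    1.05 -0.26]
units [ 0.052 -0.023  0.007] roll
```

View pics/s8.png

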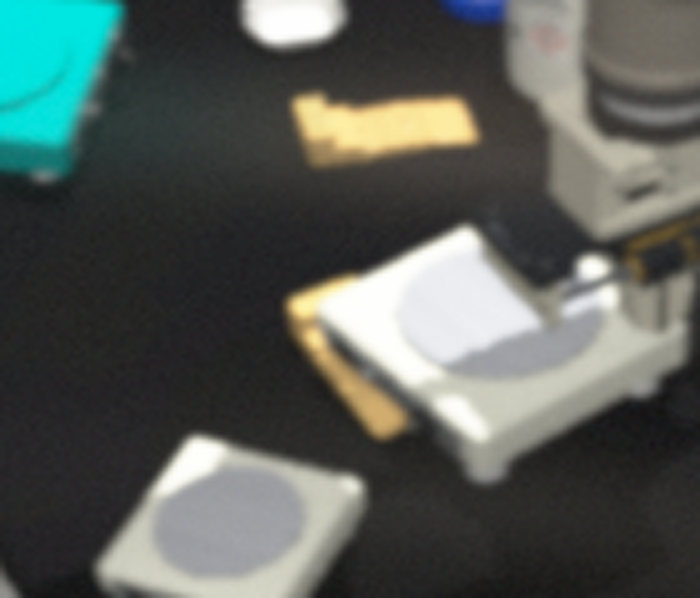

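```bash
python3 -m crank '{"claw":[0,0,0,0,0,0,0,0],"delta_pos":[[0,0,-0.1],[0,0,-0.4],[0,0,-1],[0,0,-2],[0,0,-3],[0,0,-4],[0,0,-5],[0,0,-5.6]],"roll":[0,0,0,0,0,0,0,0]}'
python3 -m crank '{"claw":[0,0,0,0,0,0,0,0],"delta_pos":[[-1,0,0],[-2.2,0,0],[-3.5,0,0],[-4.8,0,0],[-6,0,0],[-7,0,0],[-7.7,0,0],[-8,0,0]],"roll":[0,0,0,0,0,0,0,0]}'
python3 -m crank '{"claw":[0,0,0,0,0,0,0,0],"delta_pos":[[0,0,0],[0,0,0],[0,0,0],[0,0,0],[0,0,0],[0,0,0],[0,0,0],[0,0,0]],"roll":[0,0,0,0,0,0,0,0]}'
python3 - <<'E'
from h import *
c=Cam(robot.read_camera("top"));cv2.imwrite("pics/t9f.png",c.img)
cv2.imwrite("pics/t9.png",cv2.resize(c.img[190:290,200:330],None,fx=6,fy=6,interpolation=cv2.INTER_CUBIC))
a=cv2.imread("pics/t6.png");b=cv2.imread("pics/t9.png")
print("diff t6/t9 mixer+wedge",cv2.absdiff(a,b)[30:420,300:740].max(), cv2.absdiff(a,b)[30:420,300:740].mean())
E
```

```text
time: 13.72
tool_pos: [0.6372, -0.0934, 0.1983]
tool_rot: [3.138, 0.001, 1.566]
contact_force: [1.3, 0.2, -0.1]
opening: 0.0003
time: 14.38
tool_pos: [0.6348, -0.2961, 0.1946]
tool_rot: [-3.141, 0.001, 1.563]
contact_force: [0.3, -0.5, -0.5]
opening: 0.0003
time: 15.05
tool_pos: [0.6355, -0.2929, 0.1948]
tool_rot: [3.142, 0.0, 1.567]
contact_force: [-0.1, -0.6, 0.3]
opening: 0.0005
diff t6/t9 mixer+wedge 128 10.416464646464647
```

View pics/t9.png

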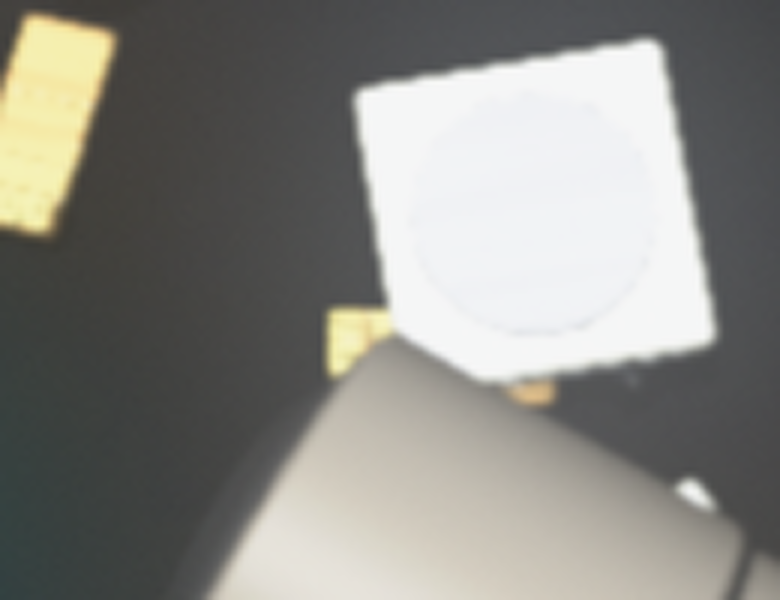

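View pics/t9f.png

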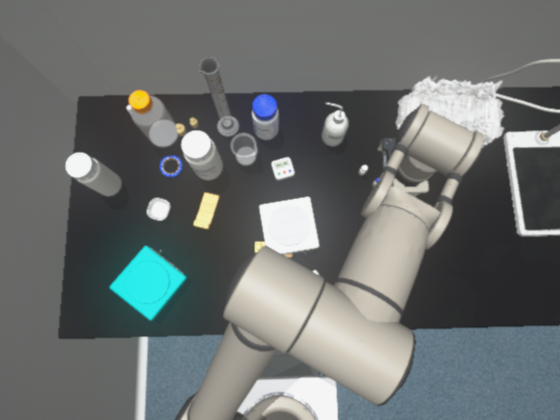

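The stirrer's corners are still at (357,92), (660,42) and (715,342), and the wedge's back is still at column 329, the same as before the press. The hand is clear and the other things I can see haven't moved, so I'm handing in.

```bash
python3 -c "
from cell import robot
print(robot.hand_in())"
```

```text
the job is handed in; nothing more can be done
None
```

The wedge is in under the stirrer's short foot, the far right corner has been pressed, and the job was handed in at about 15 s. No verdict was reported.

- **Wedge:** I pushed it in with slightly open fingertips, and the push force stayed at 8 N or less. From the top view, the foot sits about 1 mm from the middle of the seat along the wedge and under 1 mm across it. The finger position put both offsets at about 3 mm. Either is well inside the limits.
- **Stirrer:** The top view puts its centre within about 1 mm of where it started. The tilt was not measured directly. The deck fitted a level height of 56 mm, and the fingertips met it at 56 mm at the far corner.
- **Press:** The shut fingertips pressed at the far right corner with 8 to 12 N for about 0.7 s or more. The stirrer did not rock.
- **Last check:** After I took the hand away, the stirrer and the visible parts of the wedge looked the same as before the press. My automatic before/after image comparison was no use, because the arm covered part of the view. I judged this by eye from the visible corners and the wedge's back edge.
- **Other things:** The bystanders I could see had not moved. The arm hid a few of them (at least the brass weight, pen, stir bar and one vial) in the last picture, but the hand only passed above that area at about 0.19 m.

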